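Clamp the petri dishes on the shaker

ROBOT

A 6-joint arm with a two-finger parallel gripper is mounted at the origin on a cart in front of the work surface, level with it; the furniture and walls round the work are solid. World frame = base frame: x ahead of the robot, y to its left, z up, the work surface at z = 0. Lengths are in m, angles in rad, forces in N, time in s.
With the tool pointing down it reaches from about 0.375 to 0.9 m from the base axis. Payload 3.1 kg.
Tool frame: the origin (TCP) lies at the very end of the fingers, on their centre line; the grasp point (between the pads) lies 19 mm behind it; z points along the fingers, y is the direction in which the jaws open and shut (so a half turn about z gives the same grasp; the last joint's range is limited). The gripper opens to 87 mm and grips with 3 to 60 N. Pads are 19 mm wide; open, the fingers measure 117 mm over their backs; the gripper's body (75 mm by 190 mm) begins 51 mm behind the grasp point.
Start: joints at [1.101, 0.527, 1.433, -0, 1.181, -0.178], TCP at [0.179, 0.599, 0.223] pointing down, gripper open.
Joint ranges: [-3.08, 3.08], [-0.75, 2.2], [0.22, 2.44], [-1.43, 4.57], [0, 2.65], [-2.85, 2.85]. Speed limits (rad/s): [2.79, 2.79, 3.14, 3.14, 3.14, 3.14].

INTERFACE

Orientations are given as a unit quaternion [x, y, z, w].
In Python, from rig import robot, optics gives the robot as it stands.
- The arm moves only by the shell command python3 -m inch 'ROWS' [FORCE]. ROWS is JSON, a list of rows, each an object of numbers: "ax", "ay", "az": the turn, a rotation vector about the tool's x, y, z in rad; "dx", "dy", "dz": the shift along the tool's x, y, z in mm; "gripper": the opening in per cent of the stroke, from 0 (shut) to 100 (fully open). In form: [{"ax": .., "ay": .., "az": .., "dx": .., "dy": .., "dz": .., "gripper": ..}, ...]. A call has 1 to 8 rows; each row shifts and turns the commanded pose from where the row before left it, along the tool's axes as they then stand; what a row does not reach is not made up. A row lasts 1/10 s, in which the tool goes at most 50 mm and 8.59 degrees, less where a joint would pass 70% of its speed; a pose out of reach is approached as far as the arm can. A call with a gripper value outside its range is refused whole. The fingers move at their own pace and stop on an object; FORCE is the grip in N (left out, the last holds). Time passes only in rows, so rows that do not move let the fingers close. It gives the time, the measured TCP pose, the force and the opening at its end, in the units of the state.
- robot.get_obs(): the state, without advancing time (a new reading comes with each control period).
- optics.camera(name): name is "side" or "top" or "wrist"; returns a dict with "img" (384x512x3 uint8, red, green, blue), "depth" (384x512 float32, m along the optical axis (not along the pixel's ray), 0 where there is no reading), "camera_matrix" (3x3 intrinsics, pixels), "position" and "attitude" of the camera in the world. Camera axes: x right, y up, looking along -z (the intrinsics and any distortion apply to the point x, -y, -z); pixel columns grow to the right and rows downward; lengths in m; the calibration is good to about 2 mm. A picture is of the moment at which its call begins.
- robot.hand_in(): hands the job in, once; it reports no verdict.
The state is a dict: "time": time; "q": joint angles; "joint_velocities": joint speeds; "joint_torque": joint torques, N m; "position": TCP position; "tool_rot": TCP orientation; "ft_force": force on the tool from outside, world axes, zero at the start; "moment": the same for the moment, N m; "grip_width": finger opening in m.
Only numpy, scipy, OpenCV 4.12 (cv2) and the standard library are available. Lean on these libraries where they do the work, as an engineer would, in place of code of your own. Each camera call takes 0.05 s, during which the arm holds its last target.

TASK

Two stacked petri dishes stand ready in the nest of the shaker. With a finger, push the blue clamp strap round until it stops over the dishes, and only then push the yellow cam lever all the way down so that the strap clamps the dishes. Leave the dishes sitting in their nest, do not lift them, leave the other things on the bench where they are, and finish with the robot clear.

Things in the scene. Friction and masses are not known exactly. Their poses are not given: they have to be found in the camera images.
- shaker: White bench-top shaker, fixed, 200 x 190 mm; its aluminium platform is 53 mm high. Origin on the bench under the centre of the dish nest. Its x axis points to the back (dark window and knob on the -x face), z up; the clamp post stands at x = 0, y = -68 mm. The nest: a black rubber disc, top 55 mm above the bench, with four 10 mm pegs at x, y = +-36.5 mm.
- strap_swing (a joint): Turn (rad) of the strap about the vertical post. 0: fully over, against its stop, running along the shaker's +y axis across the dishes. Grows as it opens counter-clockwise seen from above; at 1.57 it points along the shaker's -x axis; limit 1.9. Starts at 1.0 to 1.6, stays where left; friction 0.16 N m (1.6 N at the tab). The cam lever turns with it.
- strap: Blue clamp strap, 24 x 8 mm, reaching 120 mm from the post. Origin on the post axis, y along the strap to its free end, z up. Its flat top is 105 mm above the bench. A rubber foot 28 mm wide hangs under it 68 mm from the post, 2 to 3 mm above the dishes while the lever is up; the lever lowers the strap evenly by 4 mm in all, so at the end the foot presses on them.
- strap_tab (a point): Centre of the upright blue push tab at the free end of the strap: a plate 40 mm long along the strap, 6 mm thick, standing 32 mm above the strap's flat top (its top edge is 137 mm above the bench), centre 98 mm from the post axis and 120 mm above the bench. Push its broad side.
- strap_pivot (a point): Point on the axis of the clamp post, 103 mm above the bench.
- cam_lever (a joint): Angle (rad) of the cam lever. 0: upright; it grows as the lever falls outward, directly away from the strap's free end (the strap's -y direction); 1.5: fully down, almost level, against its stop. It starts between 0 and 0.35, stays where it is left and takes about 3 N at its yellow grip, a little more near the end.
- lever_hinge (a point): Centre of the cam lever's hinge pin, on the post axis, 122 mm above the bench. The pin lies along the strap's x axis, and the steel cam round it has a radius of 11 mm.
- lever_tip (a point): Middle of the end of the cam lever, 92 mm from its hinge. The outer 60 mm is a yellow plastic grip 18 mm wide and 10 mm thick; the 30 mm next to the hinge is bare steel.
- dishes_centre (a point): Centre of the two stacked white petri dishes, together 90 mm across and 32 mm high, loose, about 50 g. At the start they stand in the nest with this point above the shaker's origin, 71 mm above the bench.
- dishes: The same two stacked dishes; origin at the centre of their underside, z up.
- powder_cup: Specimen cup of white powder with a red lid, 62 mm across and 73 mm high, loose on the bench. Origin under its centre.
- sample_cup: Specimen cup of pale seeds with a red lid, 62 mm across and 73 mm high, loose on the bench. Origin under its centre.
- bottle: Reagent bottle with a blue cap, 56 mm across and 101 mm high, loose on the bench. Origin under its centre.
- bench_timer: White bench timer, 66 x 66 x 19 mm, loose on the bench. Origin under its centre.
- red_marker: Marker pen with a red cap, 14 x 122 x 14 mm, lying loose on the bench. Origin under its centre.

How it is judged:
By the outcome, as a careful person would: the job done as asked, in the order asked, and still so for the second after the job is handed in, with the robot touching nothing.
It also fails if it takes over 51 s, if anything falls off the work surface, if the arm or the gripper's body presses on something with over 40 N, if the wrist force passes 120 N, or if a joint passes its speed limit or range.

## Working session

There is one attempt and no reset: what is moved stays moved. The work goes in short steps, Python scripts to look and compute and a shell command to move; the robot and the scene stay as the last step left them, time stands still between calls to the robot, and variables do not carry over. Pictures are saved under pics/ and viewed, and the job is handed in when it is done.

```bash
ls; mkdir -p pics; cat > h.py <<'E'
from rig import robot, optics
import numpy as np, cv2
from scipy.spatial.transform import Rotation as R
def cam(n,f=None):
    c=optics.camera(n)
    if f: cv2.imwrite('pics/'+f,cv2.cvtColor(c['img'],cv2.COLOR_RGB2BGR))
    return c
def att(c):
    a=np.array(c['attitude'],float)
    return a if a.shape==(3,3) else R.from_quat(a).as_matrix()
def cloud(c):
    K=np.array(c['camera_matrix']);d=c['depth'];v,u=np.mgrid[:d.shape[0],:d.shape[1]]
    p=np.stack([(u-K[0,2])/K[0,0]*d,-(v-K[1,2])/K[1,1]*d,-d],-1)
    return p@att(c).T+np.array(c['position'])
E
python3 - <<'E'
from h import *
for n in ['side','top','wrist']:
    c=cam(n,n+'0.png'); print(n,c['position'],c['attitude'],c['camera_matrix'],c.keys())
print(robot.get_obs())
E
```

```text
pics
side [-0.07762689 -1.06205757  1.22429722] [ 0.40111577 -0.11196405 -0.23224359  0.87899551] [[443.95532469   0.         255.41816274]
 [  0.         443.95532469 202.64644198]
 [  0.           0.           1.        ]] dict_keys(['img', 'depth', 'camera_matrix', 'position', 'attitude'])
top [0.39219394 0.00214781 1.52870648] [-0.03703364  0.03562897  0.70618182 -0.7061631 ] [[466.55014556   0.         253.40607725]
 [  0.         466.55014556 193.15283277]
 [  0.           0.           1.        ]] dict_keys(['img', 'depth', 'camera_matrix', 'position', 'attitude'])
wrist [0.1051756  0.62011992 0.3832596 ] [-0.11429628 -0.08412879  0.59091231  0.79415449] [[302.1144815    0.         257.26579432]
 [  0.         302.1144815  192.93406178]
 [  0.           0.           1.        ]] dict_keys(['img', 'depth', 'camera_matrix', 'position', 'attitude'])
{'time': 0.15, 'q': array([ 1.10148929e+00,  5.28232700e-01,  1.43364801e+00,  1.55047684e-05,
        1.18141898e+00, -1.78511093e-01]), 'joint_velocities': array([-0.00162956, -0.0017525 , -0.00226136, -0.00135346,  0.00036173,
        0.00135157]), 'joint_torque': array([ 5.73847956e-04, -4.40431702e+01, -1.76842833e+01,  6.33544335e-02,
        5.52634452e-02, -9.67020128e-05]), 'position': array([0.17890089, 0.59823521, 0.22179595]), 'tool_rot': array([ 1.44889079e-01,  9.89447536e-01, -8.06848528e-04, -2.78448856e-04]), 'ft_force': array([-1.01124336, -0.06497732, -0.60589248]), 'moment': array([-0.00176266, -0.0140051 , -0.00340518]), 'grip_width': 0.08739588692666009}
```

View pics/top0.png

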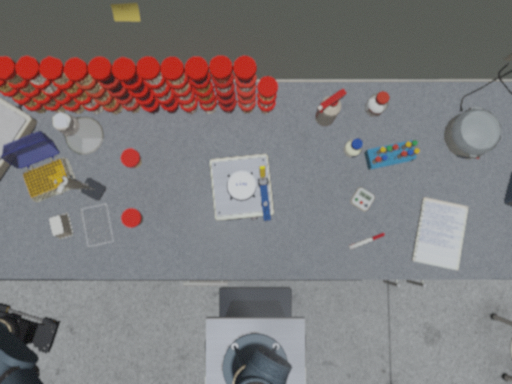

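View pics/side0.png

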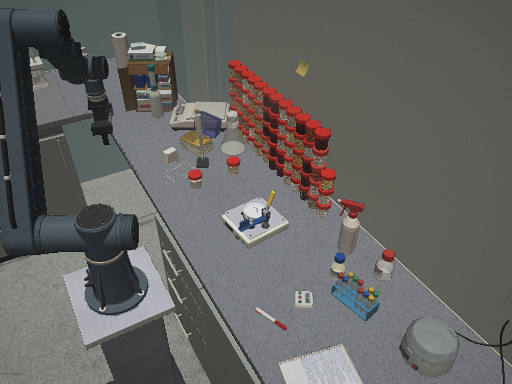

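The top view shows the shaker at about (241,187), the blue strap running down from (264,185) to (266,215), and the yellow lever tip at (263,170). The side view agrees. Next I'll measure.

```bash
cat >> h.py <<'E'
def masks(c,box):
    hsv=cv2.cvtColor(c['img'],cv2.COLOR_RGB2HSV);u0,v0,u1,v1=box
    m=np.zeros(hsv.shape[:2],bool);m[v0:v1,u0:u1]=1
    H,S,V=hsv[...,0],hsv[...,1],hsv[...,2]
    return m&(H>100)&(H<125)&(S>120)&(V>50), m&(H>18)&(H<33)&(S>130)&(V>90), m&(S<40)&(V>150)
def ray(c,u,v,z):
    K=np.array(c['camera_matrix']);d=att(c)@np.array([(u-K[0,2])/K[0,0],-(v-K[1,2])/K[1,1],-1]);p=np.array(c['position'])
    return p+d*(z-p[2])/d[2]
E
python3 - <<'E'
from h import *
for n,box in [('top',(195,140,290,235)),('side',(210,180,300,250))]:
    c=cam(n); P=cloud(c); b,y,w=masks(c,box)
    for nm,m in [('blue',b),('yel',y)]:
        q=P[m]; vv,uu=np.nonzero(m)
        print(n,nm,m.sum(),uu.min(),uu.max(),vv.min(),vv.max(), 'z',np.percentile(q[:,2],[2,25,50,75,98]).round(3))
        print(np.round(q[np.argsort(q[:,2])][::max(1,len(q)//14)],3).tolist())
    if n=='top':
        m=w&(P[...,2]>.03)&(P[...,2]<.075); cn,_=cv2.findContours(m.astype(np.uint8),0,1); cc=max(cn,key=cv2.contourArea)
        print(cv2.minAreaRect(cc)); 
        m2=w&(P[...,2]>.08)&(P[...,2]<.095)
        print('dish',m2.sum(),P[m2].mean(0))
        bx=cv2.boxPoints(cv2.minAreaRect(cc)); print([ray(c,*p,.05).round(3).tolist() for p in bx])
    u0,v0,u1,v1=box
    im=cv2.resize(c['img'][v0:v1,u0:u1],None,fx=6,fy=6,interpolation=cv2.INTER_CUBIC); cv2.imwrite(f'pics/{n}z.png',im[...,::-1])
E
```

```text
top blue 147 261 269 186 219 z [0.097 0.102 0.105 0.109 0.14 ]
[[0.547, -0.025, 0.094], [0.543, -0.034, 0.1], [0.549, -0.018, 0.101], [0.472, -0.04, 0.102], [0.561, -0.021, 0.102], [0.478, -0.04, 0.103], [0.555, -0.018, 0.105], [0.558, -0.021, 0.105], [0.466, -0.027, 0.105], [0.469, -0.04, 0.106], [0.521, -0.034, 0.107], [0.521, -0.037, 0.109], [0.489, -0.03, 0.13], [0.491, -0.03, 0.136], [0.479, -0.033, 0.138]]
top yel 36 260 264 167 176 z [0.167 0.18  0.196 0.206 0.214]
[[0.584, -0.02, 0.165], [0.586, -0.02, 0.168], [0.588, -0.023, 0.176], [0.588, -0.026, 0.177], [0.588, -0.017, 0.179], [0.59, -0.017, 0.182], [0.592, -0.023, 0.187], [0.592, -0.017, 0.19], [0.594, -0.017, 0.194], [0.597, -0.02, 0.197], [0.596, -0.023, 0.199], [0.605, -0.017, 0.203], [0.604, -0.026, 0.204], [0.598, -0.02, 0.206], [0.598, -0.017, 0.208], [0.598, -0.014, 0.209], [0.601, -0.014, 0.209], [0.6, -0.023, 0.213]]
((241.24256896972656, 186.92575073242188), (61.393798828125, 59.005706787109375), 84.2894058227539)
dish 616 [0.56635363 0.04257113 0.08610873]
[[0.654, 0.148, 0.05], [0.673, -0.04, 0.05], [0.477, -
[... 196 characters left out ...]
[0.55, -0.035, 0.102], [0.518, -0.024, 0.102], [0.537, -0.035, 0.103], [0.564, -0.032, 0.103], [0.476, -0.039, 0.104], [0.464, -0.038, 0.104], [0.52, -0.034, 0.105], [0.5, -0.041, 0.105], [0.535, -0.032, 0.106], [0.459, -0.04, 0.118], [0.462, -0.042, 0.133], [0.461, -0.037, 0.135]]
side yel 59 267 274 191 205 z [0.158 0.171 0.185 0.198 0.208]
[[0.586, -0.022, 0.155], [0.592, -0.027, 0.161], [0.59, -0.015, 0.163], [0.587, -0.026, 0.168], [0.587, -0.026, 0.172], [0.592, -0.032, 0.174], [0.591, -0.019, 0.18], [0.594, -0.021, 0.185], [0.598, -0.028, 0.188], [0.596, -0.024, 0.191], [0.596, -0.024, 0.195], [0.597, -0.022, 0.198], [0.599, -0.02, 0.201], [0.603, -0.019, 0.203], [0.6, -0.017, 0.207]]
```

View pics/topz.png

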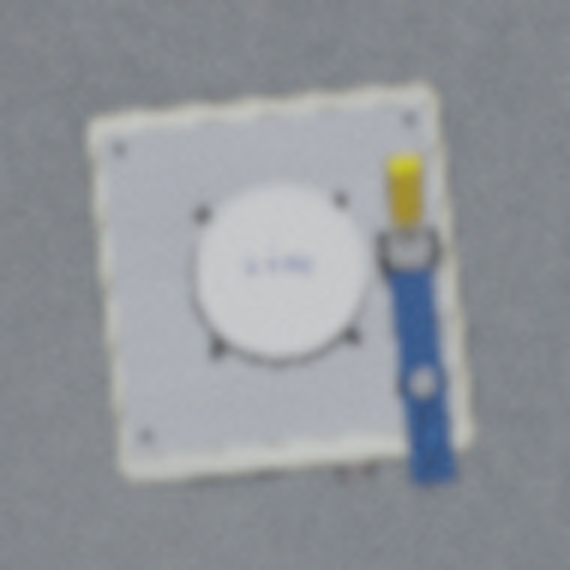

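View pics/sidez.png

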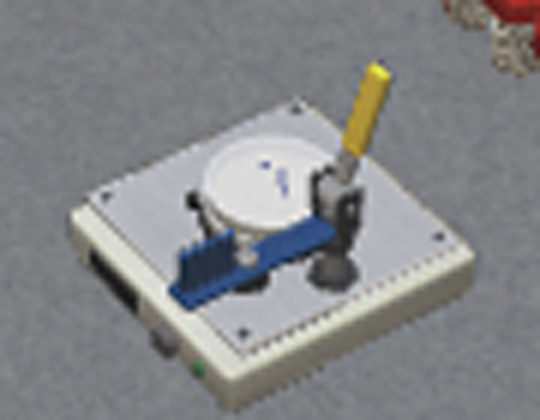

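Measurements:
- Shaker yaw is about 0.10 rad and the dish centre is near (0.566, 0.043).
- The post is near (0.573, -0.025), with swing about 1.58.
- The tab is near (0.476, -0.036), so I'll approach on its -y side with the gripper shut.

```bash
python3 -m inch '[{"dx":-15,"dy":-17,"gripper":0},{"dx":-30,"dy":-34,"gripper":0},{"dx":-30,"dy":-35,"gripper":0},{"dx":-30,"dy":-35,"gripper":0},{"dx":-30,"dy":-35,"gripper":0},{"dx":-30,"dy":-35,"gripper":0},{"dx":-30,"dy":-35,"gripper":0},{"dx":-30,"dy":-35,"gripper":0}]'
python3 -m inch '[{"dx":-30,"dy":-35,"gripper":0},{"dx":-30,"dy":-35,"gripper":0},{"dx":-30,"dy":-35,"gripper":0},{"dx":-30,"dy":-35,"gripper":0},{"dx":-30,"dy":-35,"gripper":0},{"dx":-30,"dy":-35,"gripper":0},{"dx":-30,"dy":-35,"gripper":0},{"dx":-30,"dy":-35,"gripper":0}]'
python3 -m inch '[{"az":-0.1},{"az":-0.1},{"az":-0.1},{"az":-0.1},{},{}]'
```

```text
invalid input
invalid input
invalid input
```

```bash
python3 - <<'E'
from h import *
o=robot.get_obs();r=R.from_quat(o['tool_rot']).as_matrix()
t=np.array([.479,-.068,o['position'][2]])
print(o['position'],o['q'].round(3),o['ft_force'],'yaw',np.arctan2(r[1,1],r[0,1]),'to go tool mm',(r.T@(t-o['position'])*1e3).round(1))
c=cam('top');im=cv2.resize(c['img'][140:260,195:315],None,fx=5,fy=5);cv2.imwrite('pics/t1.png',im[...,::-1])
cam('side','s1.png');cam('wrist','w1.png')
E
```

```text
[0.17904453 0.59845682 0.22208963] [ 1.101  0.528  1.433  0.     1.181 -0.178] [1.23908123 0.69914057 0.5868414 ] yaw 1.2799282718687681 to go tool mm [-4.785e+02 -5.524e+02  5.000e-01]
```

View pics/s1.png

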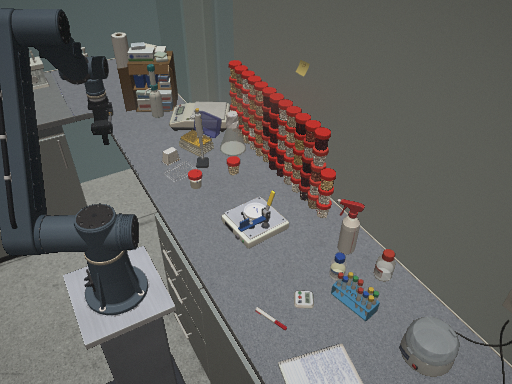

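View pics/w1.png

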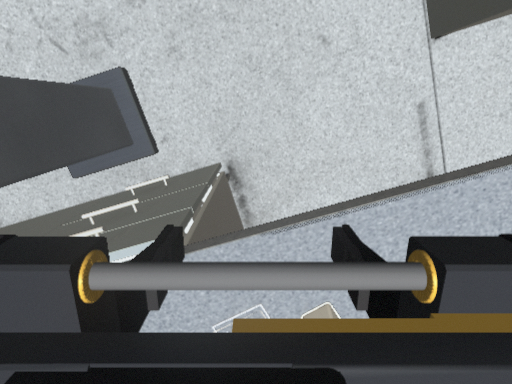

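The side picture shows the scene unchanged and the wrist picture shows open fingers. The rows were refused, so I'll send every key.

```bash
python3 -m inch '[{"ax":0,"ay":0,"az":0,"dx":-15,"dy":-17,"dz":0,"gripper":0},{"ax":0,"ay":0,"az":0,"dx":-30,"dy":-34,"dz":0,"gripper":0},{"ax":0,"ay":0,"az":0,"dx":-30,"dy":-35,"dz":0,"gripper":0},{"ax":0,"ay":0,"az":0,"dx":-30,"dy":-35,"dz":0,"gripper":0},{"ax":0,"ay":0,"az":0,"dx":-30,"dy":-35,"dz":0,"gripper":0},{"ax":0,"ay":0,"az":0,"dx":-30,"dy":-35,"dz":0,"gripper":0},{"ax":0,"ay":0,"az":0,"dx":-30,"dy":-35,"dz":0,"gripper":0},{"ax":0,"ay":0,"az":0,"dx":-30,"dy":-35,"dz":0,"gripper":0}]'
```

```text
time: 1.2
position: [0.3205, 0.2827, 0.2229]
tool_rot: [0.145, 0.989, 0.0, 0.001]
ft_force: [1.4, 0.4, 0.2]
grip_width: 0.0308
```

```bash
python3 -m inch '[{"ax":0,"ay":0,"az":-0.1,"dx":-30,"dy":-35,"dz":0,"gripper":0},{"ax":0,"ay":0,"az":-0.1,"dx":-33,"dy":-32,"dz":0,"gripper":0},{"ax":0,"ay":0,"az":-0.1,"dx":-36,"dy":-28,"dz":0,"gripper":0},{"ax":0,"ay":0,"az":-0.1,"dx":-38,"dy":-24,"dz":0,"gripper":0},{"ax":0,"ay":0,"az":0,"dx":0,"dy":-46,"dz":0,"gripper":0},{"ax":0,"ay":0,"az":0,"dx":0,"dy":-46,"dz":0,"gripper":0},{"ax":0,"ay":0,"az":0,"dx":0,"dy":-40,"dz":0,"gripper":0},{"ax":0,"ay":0,"az":0,"dx":0,"dy":0,"dz":0,"gripper":0}]'
python3 - <<'E'
from h import *
o=robot.get_obs();r=R.from_quat(o['tool_rot']).as_matrix()
t=np.array([.479,-.068,o['position'][2]])
print(o['position'],o['q'].round(3),o['ft_force'],'yaw',np.arctan2(r[1,1],r[0,1]),'to go tool mm',(r.T@(t-o['position'])*1e3).round(1))
E
```

```text
time: 2.0
position: [0.4525, 0.014, 0.2229]
tool_rot: [-0.052, 0.999, -0.001, 0.001]
ft_force: [0.4, 0.5, 0.4]
grip_width: 0.0004
[0.45254062 0.01398421 0.22290017] [-0.216  0.295  1.849 -0.002  0.995 -1.889] [0.38153992 0.45623154 0.36220252] yaw 1.673943667137028 to go tool mm [-17.9 -84.3   0.2]
```

```bash
python3 -m inch '[{"ax":0,"ay":0,"az":0,"dx":-9,"dy":-42,"dz":0,"gripper":0},{"ax":0,"ay":0,"az":0,"dx":-9,"dy":-42,"dz":0,"gripper":0},{"ax":0,"ay":0,"az":0,"dx":0,"dy":0,"dz":30,"gripper":0},{"ax":0,"ay":0,"az":0,"dx":0,"dy":0,"dz":30,"gripper":0},{"ax":0,"ay":0,"az":0,"dx":0,"dy":0,"dz":0,"gripper":0},{"ax":0,"ay":0,"az":0,"dx":0,"dy":0,"dz":0,"gripper":0}]'
python3 - <<'E'
from h import *
o=robot.get_obs();print(o['position'])
c=cam('side');im=cv2.resize(c['img'][150:260,190:320],None,fx=6,fy=5);cv2.imwrite('pics/s2.png',im[...,::-1])
cam('wrist','w2.png')
E
```

```text
time: 2.6
position: [0.4777, -0.0624, 0.1626]
tool_rot: [-0.055, 0.998, 0.0, -0.001]
ft_force: [-1.2, 1.0, -0.1]
grip_width: 0.0003
[ 0.47772015 -0.06243564  0.16263903]
```

View pics/s2.png

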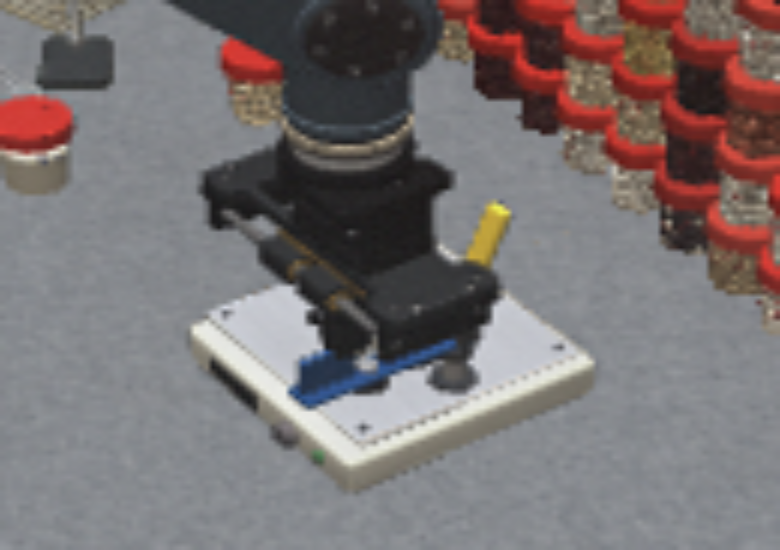

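View pics/w2.png

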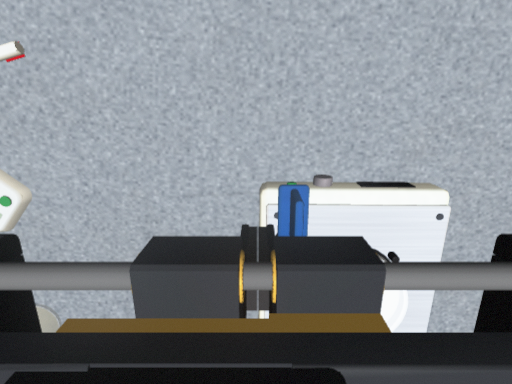

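The side view shows the gripper over the strap with the yellow lever clear of it. In the wrist view the shut fingers are at about (258,240), left of the tab at about (297,210), as planned. I'll confirm the gap using wrist depth.

```bash
python3 - <<'E'
from h import *
o=robot.get_obs();r=R.from_quat(o['tool_rot']).as_matrix()
c=cam('wrist');P=cloud(c);b,_,_=masks(c,(270,170,330,236))
q=(P[b]-o['position'])@r*1e3
z=P[b][:,2]
for lo,hi in[(.09,.112),(.128,.15)]:
    s=q[(z>lo)&(z<hi)];print(len(s),s.min(0).round(1),s.max(0).round(1),np.median(s,0).round(1))
E
```

```text
951 [-24.1  15.9  52.5] [18.9 38.9 64.3] [ 1.3 23.1 60.7]
340 [-9.8 24.8 27. ] [16.6 30.9 35.7] [ 4.1 27.3 29. ]
```

Tab centre is at tool y +27.5 mm and the pivot is at tool x -101 mm, which agrees with the first measurement. I'll descend and start the arc.

```bash
python3 -m inch '[{"ax":0,"ay":0,"az":0,"dx":0,"dy":-2,"dz":15,"gripper":0},{"ax":0,"ay":0,"az":0,"dx":0,"dy":-2,"dz":15,"gripper":0},{"ax":0,"ay":0,"az":0,"dx":0,"dy":0,"dz":15,"gripper":0},{"ax":0,"ay":0,"az":0,"dx":0,"dy":0,"dz":0,"gripper":0},{"ax":0,"ay":0,"az":0,"dx":0,"dy":4,"dz":0,"gripper":0},{"ax":0,"ay":0,"az":0,"dx":0,"dy":5,"dz":0,"gripper":0},{"ax":0,"ay":0,"az":0,"dx":0,"dy":5,"dz":0,"gripper":0},{"ax":0,"ay":0,"az":0,"dx":0,"dy":0,"dz":0,"gripper":0}]'
python3 -m inch '[{"ax":0,"ay":0,"az":0.05,"dx":0.7,"dy":5.1,"dz":0,"gripper":0},{"ax":0,"ay":0,"az":0.1,"dx":1.3,"dy":10.2,"dz":0,"gripper":0},{"ax":0,"ay":0,"az":0.1,"dx":1.3,"dy":10.2,"dz":0,"gripper":0},{"ax":0,"ay":0,"az":0.1,"dx":1.3,"dy":10.2,"dz":0,"gripper":0},{"ax":0,"ay":0,"az":0,"dx":0,"dy":0,"dz":0,"gripper":0},{"ax":0,"ay":0,"az":0,"dx":0,"dy":0,"dz":0,"gripper":0}]'
python3 - <<'E'
from h import *
o=robot.get_obs();r=R.from_quat(o['tool_rot']).as_matrix()
p=(r.T@(np.array([.575,-.0245,.1])-o['position'])*1e3).round(1)
print(p,'yaw',np.arctan2(r[1,1],r[0,1]),r.T@o['ft_force'])
c=cam('side');im=cv2.resize(c['img'][150:260,190:320],None,fx=6,fy=5);cv2.imwrite('pics/s3.png',im[...,::-1])
cam('wrist','w3.png')
E
```

```text
time: 3.55
position: [0.4768, -0.0524, 0.1182]
tool_rot: [-0.055, 0.998, -0.0, 0.0]
ft_force: [0.1, -0.3, -0.1]
grip_width: 0.0003
time: 4.15
position: [0.473, -0.0176, 0.1178]
tool_rot: [0.119, 0.993, -0.0, 0.0]
ft_force: [-0.9, 0.6, 0.5]
grip_width: 0.0004
[-100.7   17.3   17.8] yaw 1.3327229624267873 [ 0.97380069  0.37910585 -0.54198142]
```

View pics/s3.png

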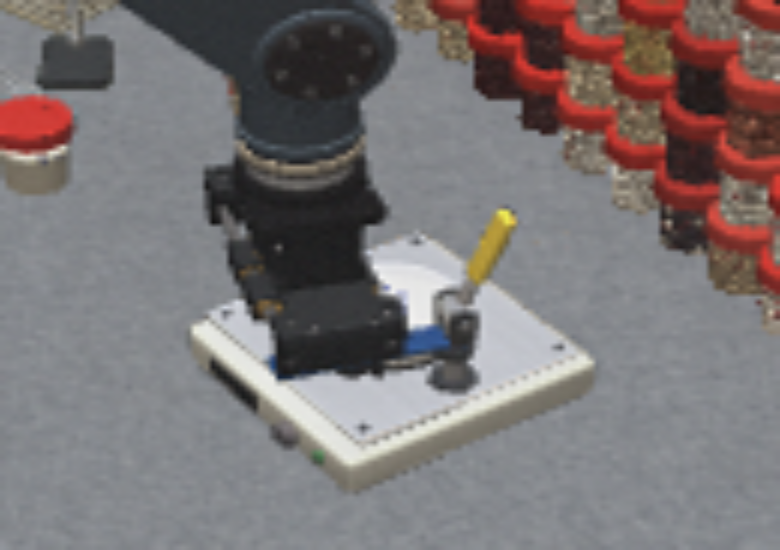

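View pics/w3.png

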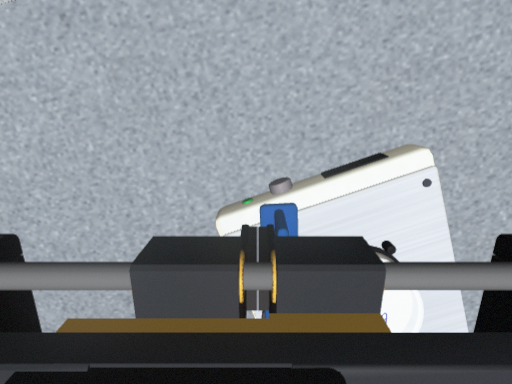

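Side view: the strap is swinging with the finger and the lever turns with it. Wrist view: the tab at about (280,220) lies against the right of the fingers. I'll continue.

```bash
python3 -m inch '[{"ax":0,"ay":0,"az":0.1,"dx":1.3,"dy":10.2,"dz":0,"gripper":0},{"ax":0,"ay":0,"az":0.1,"dx":1.3,"dy":10.2,"dz":0,"gripper":0},{"ax":0,"ay":0,"az":0.1,"dx":1.3,"dy":10.2,"dz":0,"gripper":0},{"ax":0,"ay":0,"az":0.1,"dx":1.3,"dy":10.2,"dz":0,"gripper":0},{"ax":0,"ay":0,"az":0.1,"dx":1.3,"dy":10.2,"dz":0,"gripper":0},{"ax":0,"ay":0,"az":0,"dx":0,"dy":0,"dz":0,"gripper":0}]'
python3 -m inch '[{"ax":0,"ay":0,"az":0.1,"dx":1.3,"dy":10.2,"dz":0,"gripper":0},{"ax":0,"ay":0,"az":0.1,"dx":1.3,"dy":10.2,"dz":0,"gripper":0},{"ax":0,"ay":0,"az":0.1,"dx":1.3,"dy":10.2,"dz":0,"gripper":0},{"ax":0,"ay":0,"az":0.1,"dx":1.3,"dy":10.2,"dz":0,"gripper":0},{"ax":0,"ay":0,"az":0.05,"dx":0.6,"dy":5.1,"dz":0,"gripper":0},{"ax":0,"ay":0,"az":0,"dx":0,"dy":0,"dz":0,"gripper":0},{"ax":0,"ay":0,"az":0,"dx":0,"dy":0,"dz":0,"gripper":0}]'
python3 - <<'E'
from h import *
o=robot.get_obs();r=R.from_quat(o['tool_rot']).as_matrix()
p=(r.T@(np.array([.575,-.0245,.1])-o['position'])*1e3).round(1)
print(p,'yaw',np.arctan2(r[1,1],r[0,1]),r.T@o['ft_force'])
c=cam('side');im=cv2.resize(c['img'][150:260,190:320],None,fx=6,fy=5);cv2.imwrite('pics/s4.png',im[...,::-1])
cam('wrist','w4.png')
E
```

```text
time: 4.85
position: [0.4888, 0.0311, 0.1175]
tool_rot: [0.361, 0.932, 0.0, -0.0]
ft_force: [-1.0, 0.2, 0.3]
grip_width: 0.0005
time: 5.55
position: [0.5211, 0.0625, 0.1174]
tool_rot: [0.56, 0.829, -0.0, 0.0]
ft_force: [0.5, 0.7, -0.2]
grip_width: 0.0004
[-100.9   17.5   17.4] yaw 0.38234242501108423 [0.48313807 0.69945757 0.17317852]
```

View pics/s4.png

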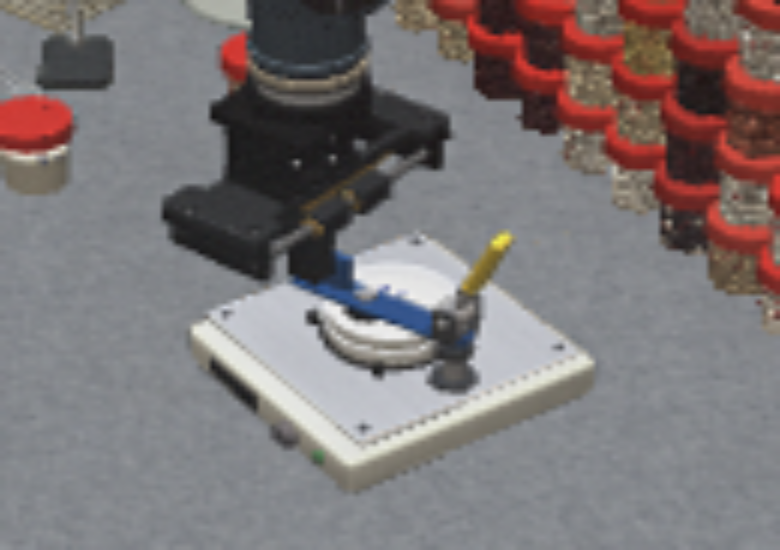

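View pics/w4.png

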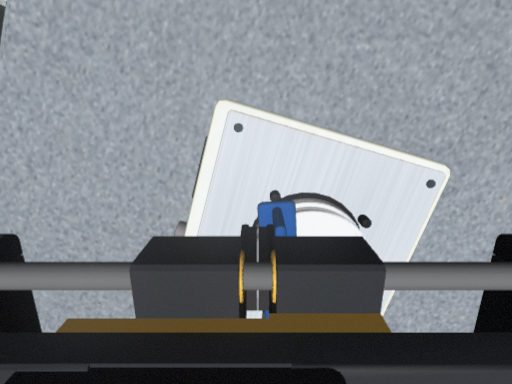

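The side view shows the strap sweeping over the dishes with the finger behind the tab, and the dishes undisturbed. I'll finish slowly and watch the force.

```bash
python3 -m inch '[{"ax":0,"ay":0,"az":0.05,"dx":0.6,"dy":5.1,"dz":0,"gripper":0},{"ax":0,"ay":0,"az":0.05,"dx":0.6,"dy":5.1,"dz":0,"gripper":0},{"ax":0,"ay":0,"az":0.05,"dx":0.6,"dy":5.1,"dz":0,"gripper":0},{"ax":0,"ay":0,"az":0.05,"dx":0.6,"dy":5.1,"dz":0,"gripper":0},{"ax":0,"ay":0,"az":0,"dx":0,"dy":0,"dz":0,"gripper":0},{"ax":0,"ay":0,"az":0,"dx":0,"dy":0,"dz":0,"gripper":0}]'
python3 -m inch '[{"ax":0,"ay":0,"az":0.02,"dx":0,"dy":2,"dz":0,"gripper":0},{"ax":0,"ay":0,"az":0.02,"dx":0,"dy":2,"dz":0,"gripper":0},{"ax":0,"ay":0,"az":0,"dx":0,"dy":0,"dz":0,"gripper":0}]'
python3 -m inch '[{"ax":0,"ay":0,"az":0.02,"dx":0,"dy":2,"dz":0,"gripper":0},{"ax":0,"ay":0,"az":0,"dx":0,"dy":0,"dz":0,"gripper":0}]'
```

```text
time: 6.25
position: [0.5398, 0.0712, 0.1175]
tool_rot: [0.64, 0.768, -0.0, 0.0]
ft_force: [-0.3, -0.6, -0.3]
grip_width: 0.0006
time: 6.55
position: [0.5439, 0.0721, 0.1175]
tool_rot: [0.656, 0.755, -0.0, -0.0]
ft_force: [-2.2, 0.7, 1.0]
grip_width: 0.0004
time: 6.75
position: [0.5461, 0.0724, 0.1175]
tool_rot: [0.664, 0.748, 0.0, 0.0]
ft_force: [-1.5, 0.5, -0.3]
grip_width: 0.0004
```

```bash
python3 -m inch '[{"ax":0,"ay":0,"az":0.02,"dx":0,"dy":2,"dz":0,"gripper":0},{"ax":0,"ay":0,"az":0,"dx":0,"dy":0,"dz":0,"gripper":0}]'
python3 -m inch '[{"ax":0,"ay":0,"az":0,"dx":0,"dy":2,"dz":0,"gripper":0},{"ax":0,"ay":0,"az":0,"dx":0,"dy":0,"dz":0,"gripper":0}]'
python3 -m inch '[{"ax":0,"ay":0,"az":0,"dx":0,"dy":1.5,"dz":0,"gripper":0},{"ax":0,"ay":0,"az":0,"dx":0,"dy":0,"dz":0,"gripper":0}]'
python3 - <<'E'
from h import *
o=robot.get_obs();r=R.from_quat(o['tool_rot']).as_matrix()
p=(r.T@(np.array([.575,-.0245,.1])-o['position'])*1e3).round(1)
print(p,'yaw',np.arctan2(r[1,1],r[0,1]),r.T@o['ft_force'])
c=cam('side');im=cv2.resize(c['img'][150:260,190:320],None,fx=6,fy=5);cv2.imwrite('pics/s5.png',im[...,::-1])
cam('wrist','w5.png')
E
```

```text
time: 6.95
position: [0.5483, 0.0726, 0.1176]
tool_rot: [0.671, 0.741, 0.0, 0.0]
ft_force: [-1.9, -0.1, 0.0]
grip_width: -0.0
time: 7.15
position: [0.5503, 0.0728, 0.1176]
tool_rot: [0.671, 0.742, 0.0, 0.0]
ft_force: [-1.8, 0.0, 0.1]
grip_width: 0.0007
time: 7.35
position: [0.5516, 0.073, 0.1176]
tool_rot: [0.671, 0.742, 0.0, 0.0]
ft_force: [-2.4, 0.6, 0.8]
grip_width: 0.0006
[-99.3  13.5  17.6] yaw 0.1000265528832651 [ 0.80517971 -2.32615069 -0.78669012]
```

View pics/s5.png

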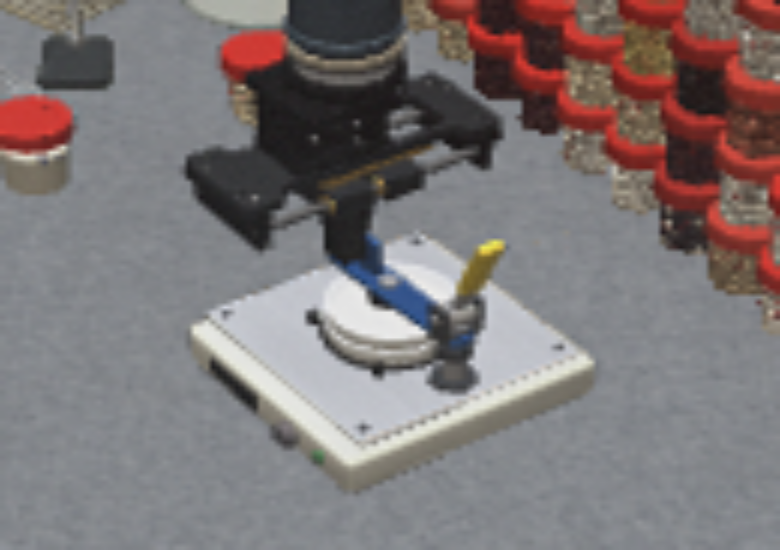

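View pics/w5.png

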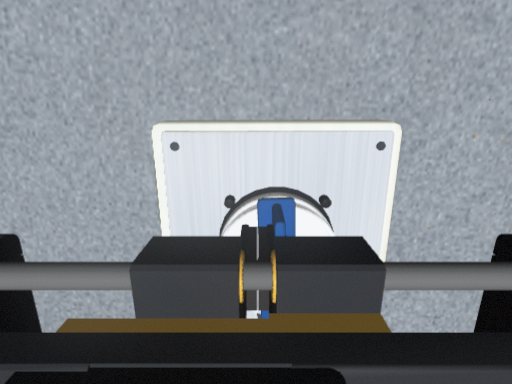

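The strap is nearly across the dish centre; strap end and dishes are both at about column 277. At about 2 N the push is still only overcoming friction, so the stop is not yet reached.

```bash
python3 -m inch '[{"ax":0,"ay":0,"az":0,"dx":0,"dy":1.5,"dz":0,"gripper":0},{"ax":0,"ay":0,"az":0,"dx":0,"dy":0,"dz":0,"gripper":0}]'
python3 -m inch '[{"ax":0,"ay":0,"az":0,"dx":0,"dy":1.5,"dz":0,"gripper":0},{"ax":0,"ay":0,"az":0,"dx":0,"dy":0,"dz":0,"gripper":0}]'
python3 -m inch '[{"ax":0,"ay":0,"az":0,"dx":0,"dy":1.5,"dz":0,"gripper":0},{"ax":0,"ay":0,"az":0,"dx":0,"dy":0,"dz":0,"gripper":0}]'
```

```text
time: 7.65
position: [0.5531, 0.0731, 0.1176]
tool_rot: [0.671, 0.742, 0.0, 0.0]
ft_force: [-2.1, 0.8, 0.1]
grip_width: 0.0007
time: 7.85
position: [0.5546, 0.0733, 0.1176]
tool_rot: [0.671, 0.742, 0.0, 0.0]
ft_force: [-1.6, 0.3, 0.4]
grip_width: 0.0003
time: 8.05
position: [0.5553, 0.0734, 0.1174]
tool_rot: [0.671, 0.742, -0.001, -0.001]
ft_force: [-3.0, 0.7, 1.0]
grip_width: 0.0003
```

```bash
python3 -m inch '[{"ax":0,"ay":0,"az":0,"dx":0,"dy":1,"dz":0,"gripper":0},{"ax":0,"ay":0,"az":0,"dx":0,"dy":0,"dz":0,"gripper":0}]'
python3 -m inch '[{"ax":0,"ay":0,"az":0,"dx":0,"dy":1,"dz":0,"gripper":0},{"ax":0,"ay":0,"az":0,"dx":0,"dy":0,"dz":0,"gripper":0}]'
```

```text
time: 8.25
position: [0.5557, 0.0735, 0.1173]
tool_rot: [0.671, 0.742, -0.001, -0.001]
ft_force: [-4.9, 0.2, 0.6]
grip_width: 0.0006
time: 8.45
position: [0.5561, 0.0736, 0.1172]
tool_rot: [0.671, 0.742, -0.001, -0.001]
ft_force: [-6.3, 0.5, 0.6]
grip_width: 0.0002
```

```bash
python3 -m inch '[{"ax":0,"ay":0,"az":0,"dx":0,"dy":2,"dz":0,"gripper":0},{"ax":0,"ay":0,"az":0,"dx":0,"dy":0,"dz":0,"gripper":0},{"ax":0,"ay":0,"az":0,"dx":0,"dy":0,"dz":0,"gripper":0}]'
python3 -m inch '[{"ax":0,"ay":0,"az":0,"dx":0,"dy":-12,"dz":0,"gripper":0},{"ax":0,"ay":0,"az":0,"dx":0,"dy":-20,"dz":0,"gripper":0},{"ax":0,"ay":0,"az":0,"dx":0,"dy":-30,"dz":0,"gripper":0},{"ax":0,"ay":0,"az":0,"dx":0,"dy":0,"dz":-45,"gripper":0},{"ax":0,"ay":0,"az":0,"dx":0,"dy":0,"dz":-45,"gripper":0},{"ax":0,"ay":0,"az":0,"dx":0,"dy":-40,"dz":-30,"gripper":0},{"ax":0,"ay":0,"az":0,"dx":0,"dy":0,"dz":0,"gripper":0},{"ax":0,"ay":0,"az":0,"dx":0,"dy":0,"dz":0,"gripper":0}]'
python3 - <<'E'
from h import *
from h import ray
c=cam('wrist','w6.png')
o=robot.get_obs();print(o['position'])
for n in ['side','wrist']:
    c=cam(n)
    if n=='side': box=(210,180,300,250)
    else: box=(0,0,512,230)
    P=cloud(c);b,y,w=masks(c,box)
    q=P[b];t=q[(q[:,2]>.12)&(q[:,2]<.145)];s=q[(q[:,2]>.095)&(q[:,2]<.11)]
    print(n,'tab',len(t),t.mean(0) if len(t) else 0,'strap',len(s),s.mean(0) if len(s) else 0)
    if len(s)>20:
        l=cv2.fitLine(s[:,:2].astype(np.float32),cv2.DIST_HUBER,0,.01,.01).ravel();print('dir',l[:2],np.arctan2(l[1],l[0]))
    q=P[y]; 
    if len(q): print('yel',len(q),q[q[:,2]>np.percentile(q[:,2],85)].mean(0),q[q[:,2]<np.percentile(q[:,2],15)].mean(0))
c=cam('side');im=cv2.resize(c['img'][150:260,190:320],None,fx=6,fy=5);cv2.imwrite('pics/s6.png',im[...,::-1])
E
```

```text
time: 8.75
position: [0.5567, 0.0738, 0.117]
tool_rot: [0.671, 0.742, -0.002, -0.002]
ft_force: [-6.5, -0.3, 2.5]
grip_width: 0.0003
time: 9.55
position: [0.4602, 0.0633, 0.239]
tool_rot: [0.671, 0.741, 0.002, 0.003]
ft_force: [1.0, 0.0, -0.0]
grip_width: 0.0008
[0.46008841 0.06330664 0.23803099]
side tab 12 [0.56509842 0.07350151 0.13227117] strap 67 [0.56416458 0.03477124 0.10355734]
dir [ 0.1443139  -0.98953193] -1.4259768
yel 35 [ 0.57841695 -0.05705384  0.20762116] [ 0.57127115 -0.04164251  0.16190037]
wrist tab 445 [0.56500012 0.07529476 0.13063127] strap 935 [0.56364129 0.05934333 0.1031453 ]
dir [ 0.12696163 -0.99190766] -1.4434911
```

View pics/s6.png

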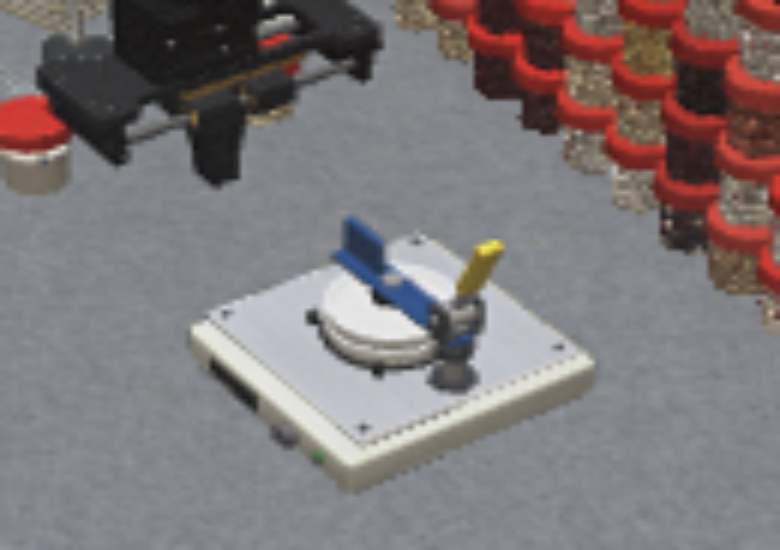

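View pics/w6.png

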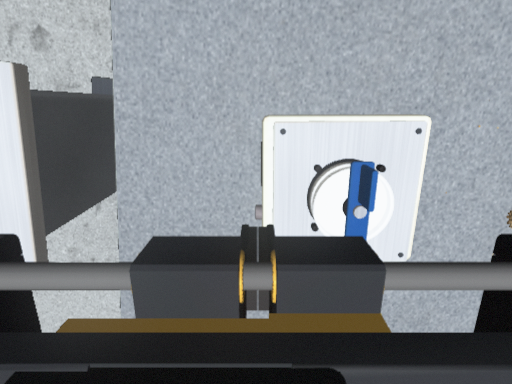

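The strap rests at its stop: its direction from the post is about 0.10 rad, equal to the shaker's yaw, and the push force rose against it. In the wrist view the strap crosses the dish centre at about (358,205), and the dishes stay in their four pegs. The lever is at about 0.33 rad. I'll now go to its strap side.

```bash
python3 -m inch '[{"ax":0,"ay":0,"az":0,"dx":-15,"dy":21,"dz":0,"gripper":0},{"ax":0,"ay":0,"az":0,"dx":-20,"dy":28,"dz":0,"gripper":0},{"ax":0,"ay":0,"az":0,"dx":-22,"dy":28,"dz":0,"gripper":0},{"ax":0,"ay":0,"az":0,"dx":-22,"dy":28,"dz":0,"gripper":0},{"ax":0,"ay":0,"az":0,"dx":0,"dy":0,"dz":0,"gripper":0},{"ax":0,"ay":0,"az":0,"dx":0,"dy":0,"dz":0,"gripper":0}]'
python3 - <<'E'
from h import *
o=robot.get_obs();r=R.from_quat(o['tool_rot']).as_matrix()
print((r.T@(np.array([.5725,-.0046,.185])-o['position'])*1e3).round(1),np.arctan2(r[1,1],r[0,1]))
c=cam('side');im=cv2.resize(c['img'][130:260,190:320],None,fx=6,fy=4.6);cv2.imwrite('pics/s7.png',im[...,::-1])
E
```

```text
time: 10.35
position: [0.5708, -0.0048, 0.2357]
tool_rot: [0.671, 0.741, -0.001, -0.001]
ft_force: [-0.7, -0.8, 0.2]
grip_width: 0.0003
[ 0.   1.8 50.7] 0.09904390826510813
```

View pics/s7.png

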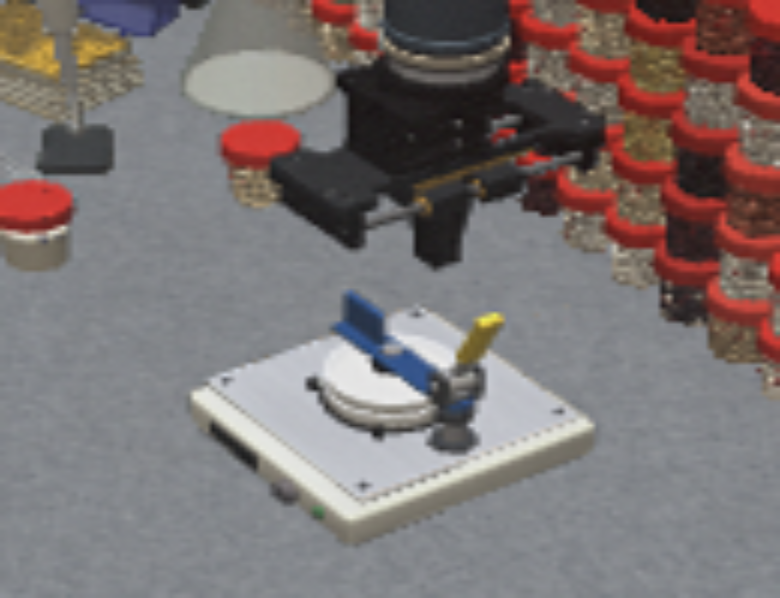

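The gripper is above and on the strap side of the lever, with the fingers at about (440,240) in this crop. I'll descend and push outward.

```bash
python3 -m inch '[{"ax":0,"ay":0,"az":0,"dx":0,"dy":2,"dz":25,"gripper":0},{"ax":0,"ay":0,"az":0,"dx":0,"dy":0,"dz":26,"gripper":0},{"ax":0,"ay":0,"az":0,"dx":0,"dy":0,"dz":0,"gripper":0},{"ax":0,"ay":0,"az":0,"dx":-9,"dy":0,"dz":0,"gripper":0},{"ax":0,"ay":0,"az":0,"dx":-9,"dy":0,"dz":0,"gripper":0},{"ax":0,"ay":0,"az":0,"dx":-9,"dy":0,"dz":0,"gripper":0},{"ax":0,"ay":0,"az":0,"dx":0,"dy":0,"dz":0,"gripper":0}]'
python3 -m inch '[{"ax":0,"ay":0,"az":0,"dx":-5,"dy":0,"dz":2,"gripper":0},{"ax":0,"ay":0,"az":0,"dx":-5.5,"dy":0,"dz":1.6,"gripper":0},{"ax":0,"ay":0,"az":0,"dx":-6,"dy":0,"dz":3.2,"gripper":0},{"ax":0,"ay":0,"az":0,"dx":-5.3,"dy":0,"dz":3.3,"gripper":0},{"ax":0,"ay":0,"az":0,"dx":0,"dy":0,"dz":0,"gripper":0}]'
python3 - <<'E'
from h import *
c=cam('side');im=cv2.resize(c['img'][130:260,190:320],None,fx=6,fy=4.6);cv2.imwrite('pics/s8.png',im[...,::-1])
E
```

```text
time: 11.1
position: [0.5762, -0.0325, 0.1876]
tool_rot: [0.672, 0.741, 0.001, 0.001]
ft_force: [0.8, 0.5, 0.8]
grip_width: 0.0002
time: 11.6
position: [0.5779, -0.0539, 0.176]
tool_rot: [0.671, 0.741, -0.0, 0.0]
ft_force: [0.6, 0.8, 1.4]
grip_width: 0.0005
```

View pics/s8.png

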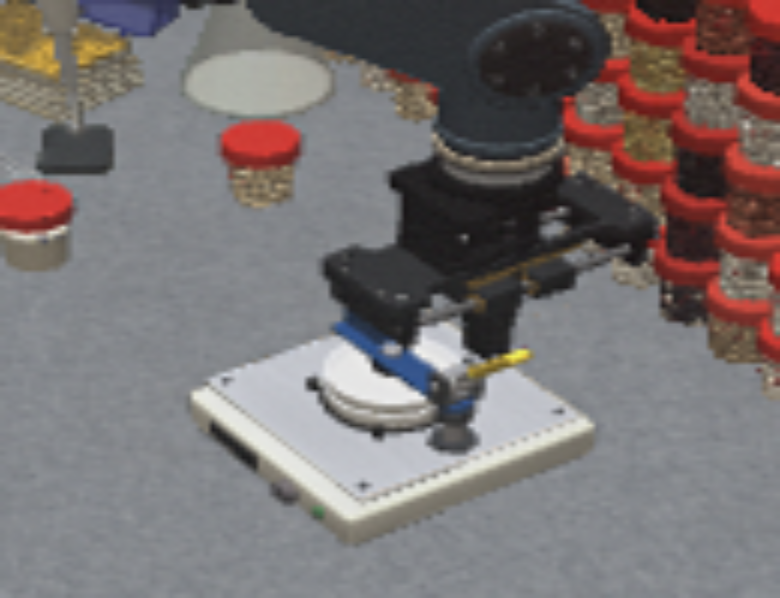

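The lever is falling outward under the finger, with its tip at about (525,355) in the crop. I'll continue along the arc.

```bash
python3 -m inch '[{"ax":0,"ay":0,"az":0,"dx":-5,"dy":0,"dz":4.2,"gripper":0},{"ax":0,"ay":0,"az":0,"dx":-4.7,"dy":0,"dz":4.4,"gripper":0},{"ax":0,"ay":0,"az":0,"dx":-4,"dy":0,"dz":5,"gripper":0},{"ax":0,"ay":0,"az":0,"dx":-3.8,"dy":0,"dz":5.3,"gripper":0},{"ax":0,"ay":0,"az":0,"dx":-3,"dy":0,"dz":5.8,"gripper":0},{"ax":0,"ay":0,"az":0,"dx":-2.7,"dy":0,"dz":6,"gripper":0},{"ax":0,"ay":0,"az":0,"dx":0,"dy":0,"dz":0,"gripper":0}]'
python3 -m inch '[{"ax":0,"ay":0,"az":0,"dx":-1.5,"dy":0,"dz":6,"gripper":0},{"ax":0,"ay":0,"az":0,"dx":-1.5,"dy":0,"dz":6,"gripper":0},{"ax":0,"ay":0,"az":0,"dx":0,"dy":0,"dz":0,"gripper":0}]'
python3 -m inch '[{"ax":0,"ay":0,"az":0,"dx":0,"dy":0,"dz":2,"gripper":0},{"ax":0,"ay":0,"az":0,"dx":0,"dy":0,"dz":0,"gripper":0}]'
```

```text
time: 12.35
position: [0.5797, -0.0765, 0.1447]
tool_rot: [0.671, 0.741, -0.0, -0.0]
ft_force: [0.0, -0.3, 0.4]
grip_width: 0.0006
time: 12.65
position: [0.58, -0.0793, 0.1329]
tool_rot: [0.671, 0.741, -0.0, -0.0]
ft_force: [0.8, -0.7, 0.5]
grip_width: 0.0008
time: 12.85
position: [0.5801, -0.079, 0.1315]
tool_rot: [0.671, 0.742, -0.0, -0.0]
ft_force: [-1.0, -1.0, 0.8]
grip_width: 0.0003
```

```bash
python3 -m inch '[{"ax":0,"ay":0,"az":0,"dx":0,"dy":0,"dz":2,"gripper":0},{"ax":0,"ay":0,"az":0,"dx":0,"dy":0,"dz":0,"gripper":0}]'
python3 - <<'E'
from h import *
c=cam('side');im=cv2.resize(c['img'][130:260,190:320],None,fx=6,fy=4.6);cv2.imwrite('pics/s9.png',im[...,::-1])
P=cloud(c);b,y,w=masks(c,(210,180,320,260));q=P[y];print(len(q),q.min(0),q.max(0),np.median(q,0))
cam('wrist','w9.png')
E
```

```text
time: 13.05
position: [0.5802, -0.0791, 0.1306]
tool_rot: [0.671, 0.742, -0.0, 0.0]
ft_force: [-2.7, -1.0, 6.6]
grip_width: 0.0004
34 [ 0.56978369 -0.11326552  0.1216123 ] [ 0.58833373 -0.06299632  0.13539596] [ 0.57814783 -0.0997238   0.12930682]
```

View pics/s9.png

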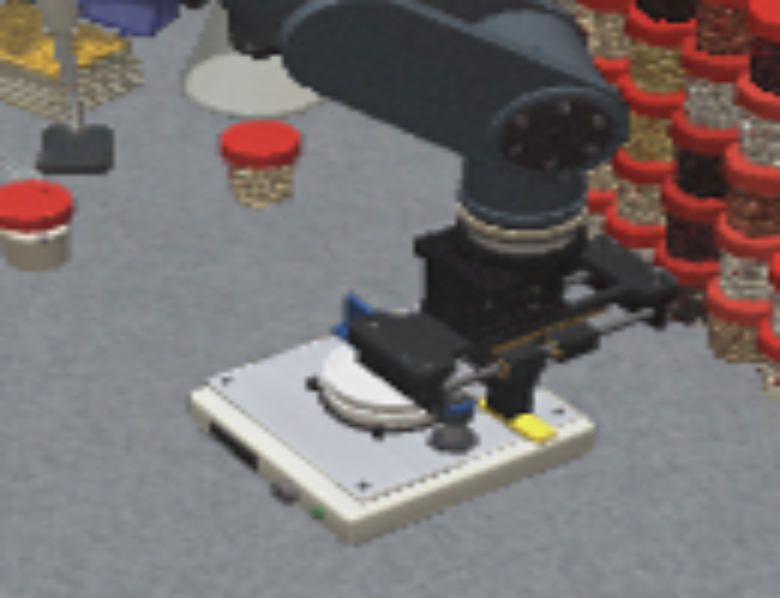

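The lever is nearly level, with its grip at about (535,425) in the crop, and the vertical force is rising. I'll press further to seat it on its stop.

```bash
python3 -m inch '[{"ax":0,"ay":0,"az":0,"dx":0,"dy":0,"dz":2,"gripper":0},{"ax":0,"ay":0,"az":0,"dx":0,"dy":0,"dz":0,"gripper":0}]'
python3 -m inch '[{"ax":0,"ay":0,"az":0,"dx":0,"dy":0,"dz":2,"gripper":0},{"ax":0,"ay":0,"az":0,"dx":0,"dy":0,"dz":0,"gripper":0}]'
python3 -m inch '[{"ax":0,"ay":0,"az":0,"dx":0,"dy":0,"dz":2,"gripper":0},{"ax":0,"ay":0,"az":0,"dx":0,"dy":0,"dz":0,"gripper":0}]'
```

```text
time: 13.35
position: [0.5805, -0.0793, 0.13]
tool_rot: [0.671, 0.742, -0.0, 0.001]
ft_force: [-3.7, -0.1, 14.4]
grip_width: 0.0006
time: 13.55
position: [0.5815, -0.0793, 0.1295]
tool_rot: [0.671, 0.742, 0.001, 0.002]
ft_force: [-4.6, -0.4, 19.8]
grip_width: 0.0005
time: 13.75
position: [0.5828, -0.0794, 0.129]
tool_rot: [0.671, 0.742, 0.002, 0.003]
ft_force: [-3.8, 0.5, 26.3]
grip_width: 0.0004
```

Solid stop at 26 N. I'll release straight up and check, including that the strap did not turn from the sideways friction.

```bash
python3 -m inch '[{"ax":0,"ay":0,"az":0,"dx":0,"dy":0,"dz":-8,"gripper":0},{"ax":0,"ay":0,"az":0,"dx":0,"dy":0,"dz":-20,"gripper":0},{"ax":0,"ay":0,"az":0,"dx":0,"dy":0,"dz":-40,"gripper":0},{"ax":0,"ay":0,"az":0,"dx":0,"dy":0,"dz":-45,"gripper":0},{"ax":0,"ay":0,"az":0,"dx":0,"dy":-40,"dz":-20,"gripper":0},{"ax":0,"ay":0,"az":0,"dx":0,"dy":-45,"dz":0,"gripper":0},{"ax":0,"ay":0,"az":0,"dx":0,"dy":-45,"dz":0,"gripper":0},{"ax":0,"ay":0,"az":0,"dx":0,"dy":0,"dz":0,"gripper":0}]'
python3 -m inch '[{"ax":0,"ay":0,"az":0,"dx":-40,"dy":0,"dz":0,"gripper":0},{"ax":0,"ay":0,"az":0,"dx":-45,"dy":0,"dz":0,"gripper":0},{"ax":0,"ay":0,"az":0,"dx":-45,"dy":0,"dz":0,"gripper":0},{"ax":0,"ay":0,"az":0,"dx":-45,"dy":0,"dz":0,"gripper":0},{"ax":0,"ay":0,"az":0,"dx":0,"dy":0,"dz":0,"gripper":0},{"ax":0,"ay":0,"az":0,"dx":0,"dy":0,"dz":0,"gripper":0}]'
cat > m.py <<'E'
from h import *
import sys
t=sys.argv[1]
for n,box in [('top',(195,140,290,235)),('side',(210,180,300,260))]:
    c=cam(n); P=cloud(c); b,y,w=masks(c,box); q=P[b]
    tb=q[(q[:,2]>.118)&(q[:,2]<.145)];s=q[(q[:,2]>.09)&(q[:,2]<.11)]
    print(n,'tab',len(tb),tb.mean(0).round(4),'strap',len(s),s.mean(0).round(4),'z med',np.median(s[:,2]))
    l=cv2.fitLine(s[:,:2].astype(np.float32),cv2.DIST_HUBER,0,.01,.01).ravel();print('  strap yaw',np.arctan2(l[0],-l[1]))
    q=P[y]; l=cv2.fitLine(q.astype(np.float32),cv2.DIST_HUBER,0,.01,.01).ravel()
    print('  yel',len(q),q.mean(0).round(4),'dir',l[:3].round(3),'y min',q[:,1].min(),'z med',np.median(q[:,2]))
    d=P[w&(P[...,2]>.078)&(P[...,2]<.097)]; print('  dish',len(d),((d.min(0)+d.max(0))/2).round(4))
    u0,v0,u1,v1=box
    cv2.imwrite(f'pics/{n}{t}.png',cv2.resize(c['img'][v0:v1,u0:u1],None,fx=6,fy=6)[...,::-1])
    cv2.imwrite(f'pics/{n}full{t}.png',c['img'][...,::-1])
E
python3 m.py a
```

```text
time: 14.55
position: [0.4432, -0.0892, 0.2553]
tool_rot: [0.671, 0.741, -0.001, -0.005]
ft_force: [0.5, 0.3, -0.6]
grip_width: 0.0005
time: 15.15
position: [0.4683, -0.2663, 0.2559]
tool_rot: [0.672, 0.741, 0.001, -0.001]
ft_force: [-0.6, 0.4, -0.7]
grip_width: 0.0003
top tab 29 [0.5601 0.071  0.1306] strap 84 [0.567  0.0231 0.1012] z med 0.10110519059913647
  strap yaw 0.19450425
  yel 71 [ 0.5829 -0.0811  0.1312] dir [-0.164  0.985 -0.062] y min -0.1026296045382771 z med 0.13098572360284555
  dish 428 [0.567  0.0407 0.0867]
side tab 20 [0.5596 0.0722 0.1274] strap 61 [0.5599 0.0478 0.1002] z med 0.10013345992280231
  strap yaw 0.19530171
  yel 1 [ 0.4351 -0.3002  0.3467] dir [0. 0. 1.] y min -0.30023843666348526 z med 0.34674963576496864
  dish 84 [0.5651 0.0514 0.0852]
```

View pics/topa.png

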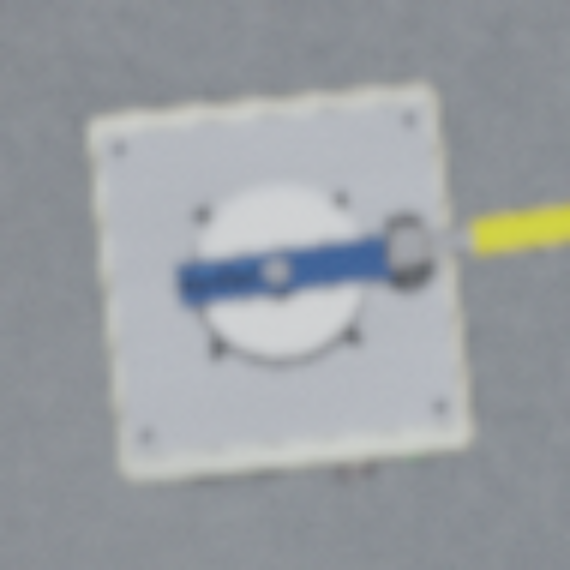

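View pics/sidea.png

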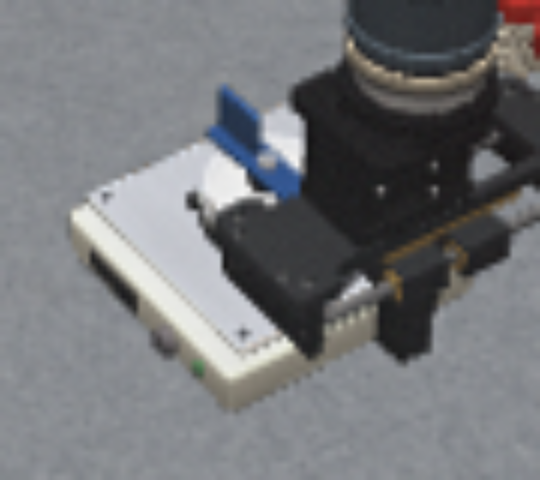

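The lever is fully down and the dishes are in the nest. The tab has moved from (0.565,0.074) to (0.560,0.072), so the final press seems to have dragged the strap open by about 0.05 rad. I'll return to the pose of the earlier measurement and compare.

```bash
python3 -m inch '[{"ax":0,"ay":0,"az":0,"dx":34,"dy":3,"dz":0,"gripper":0},{"ax":0,"ay":0,"az":0,"dx":42,"dy":3,"dz":0,"gripper":0},{"ax":0,"ay":0,"az":0,"dx":42,"dy":3,"dz":0,"gripper":0},{"ax":0,"ay":0,"az":0,"dx":42,"dy":3,"dz":0,"gripper":0},{"ax":0,"ay":0,"az":0,"dx":42,"dy":3,"dz":4,"gripper":0},{"ax":0,"ay":0,"az":0,"dx":42,"dy":3,"dz":4,"gripper":0},{"ax":0,"ay":0,"az":0,"dx":42,"dy":3,"dz":4,"gripper":0},{"ax":0,"ay":0,"az":0,"dx":42,"dy":3,"dz":4,"gripper":0}]'
python3 -m inch '[{"ax":0,"ay":0,"az":0,"dx":0,"dy":0,"dz":0,"gripper":0},{"ax":0,"ay":0,"az":0,"dx":0,"dy":0,"dz":0,"gripper":0}]'
cat > m2.py <<'E'
from h import *
import sys
o=robot.get_obs();print(o['position'])
for n,box in [('side',(210,180,300,250)),('wrist',(0,0,512,230))]:
    c=cam(n)
    P=cloud(c);b,y,w=masks(c,box)
    q=P[b];t=q[(q[:,2]>.116)&(q[:,2]<.145)];s=q[(q[:,2]>.091)&(q[:,2]<.11)]
    print(n,'tab',len(t),t.mean(0),'strap',len(s),s.mean(0))
    l=cv2.fitLine(s[:,:2].astype(np.float32),cv2.DIST_HUBER,0,.01,.01).ravel();print('yaw',np.arctan2(l[0],-l[1]))
    if n=='wrist':
        l=cv2.fitLine(t[:,:2].astype(np.float32),cv2.DIST_HUBER,0,.01,.01).ravel();print('tab yaw',np.arctan2(l[0],-l[1]))
    q=P[y]
    if n=='side' and len(q):
        l=cv2.fitLine(q.astype(np.float32),cv2.DIST_HUBER,0,.01,.01).ravel();print('yel',len(q),q.mean(0),'dir',l[:3])
    cv2.imwrite(f'pics/{n}{sys.argv[1]}.png',(cv2.resize(c['img'][150:260,190:320],None,fx=6,fy=5) if n=='side' else c['img'])[...,::-1])
E
python3 m2.py b
```

```text
time: 16.05
position: [0.4579, 0.0659, 0.2408]
tool_rot: [0.67, 0.742, 0.0, -0.0]
ft_force: [0.6, 0.1, -0.8]
grip_width: 0.0005
time: 16.25
position: [0.4583, 0.0646, 0.2408]
tool_rot: [0.669, 0.743, -0.0, -0.0]
ft_force: [-0.4, -0.2, -0.0]
grip_width: 0.0004
[0.45834633 0.06462743 0.24082388]
side tab 11 [0.560291   0.07256197 0.13037149] strap 71 [0.56186671 0.03269889 0.09979771]
yaw 0.16454323
yel 56 [ 0.58137723 -0.08908653  0.13064193] dir [-0.16487734  0.98540556 -0.04232373]
wrist tab 417 [0.56098813 0.07469977 0.12736388] strap 932 [0.56077041 0.05730847 0.10010486]
yaw 0.13518389
tab yaw 0.13589747
```

View pics/sideb.png

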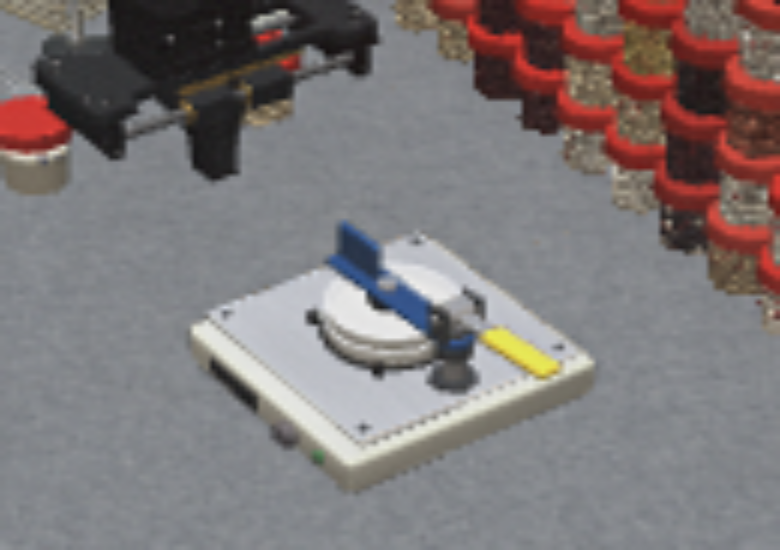

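View pics/wristb.png

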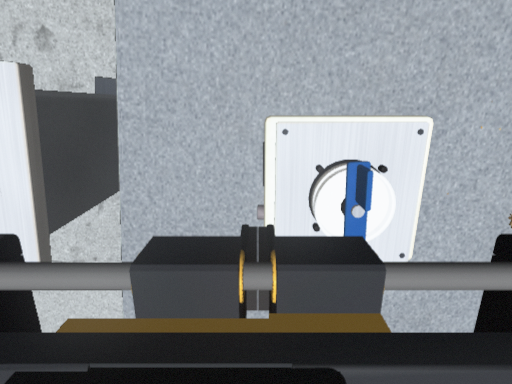

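The comparison confirms it: the tab is 4 mm (about 0.04 rad) off the stop. In the wrist view the strap end is at about (358,165), and the dishes are still centred between the pegs. I'll mend it by pushing the tab gently back to its stop; earlier, contact at the stop was at TCP x ≈ 0.556.

```bash
python3 -m inch '[{"ax":0,"ay":0,"az":0,"dx":0,"dy":0,"dz":40,"gripper":0},{"ax":0,"ay":0,"az":0,"dx":0,"dy":0,"dz":44,"gripper":0},{"ax":0,"ay":0,"az":0,"dx":0,"dy":0,"dz":40,"gripper":0},{"ax":0,"ay":0,"az":0,"dx":0,"dy":25,"dz":0,"gripper":0},{"ax":0,"ay":0,"az":0,"dx":0,"dy":35,"dz":0,"gripper":0},{"ax":0,"ay":0,"az":0,"dx":0,"dy":20,"dz":0,"gripper":0},{"ax":0,"ay":0,"az":0,"dx":0,"dy":0,"dz":0,"gripper":0},{"ax":0,"ay":0,"az":0,"dx":0,"dy":0,"dz":0,"gripper":0}]'
python3 -m inch '[{"ax":0,"ay":0,"az":0,"dx":0,"dy":6,"dz":0,"gripper":0},{"ax":0,"ay":0,"az":0,"dx":0,"dy":0,"dz":0,"gripper":0}]'
python3 -m inch '[{"ax":0,"ay":0,"az":0,"dx":0,"dy":3,"dz":0,"gripper":0},{"ax":0,"ay":0,"az":0,"dx":0,"dy":0,"dz":0,"gripper":0}]'
```

```text
time: 17.15
position: [0.5382, 0.0695, 0.1165]
tool_rot: [0.672, 0.741, -0.001, -0.001]
ft_force: [-1.2, 0.5, -1.1]
grip_width: 0.0004
time: 17.35
position: [0.5449, 0.0709, 0.117]
tool_rot: [0.671, 0.741, 0.0, 0.0]
ft_force: [0.6, 0.0, 0.2]
grip_width: 0.0007
time: 17.55
position: [0.5482, 0.0716, 0.117]
tool_rot: [0.671, 0.742, 0.0, 0.0]
ft_force: [0.2, -0.4, 0.0]
grip_width: 0.0001
```

```bash
python3 -m inch '[{"ax":0,"ay":0,"az":0,"dx":0,"dy":3,"dz":0,"gripper":0},{"ax":0,"ay":0,"az":0,"dx":0,"dy":0,"dz":0,"gripper":0}]'
python3 -m inch '[{"ax":0,"ay":0,"az":0,"dx":0,"dy":2,"dz":0,"gripper":0},{"ax":0,"ay":0,"az":0,"dx":0,"dy":0,"dz":0,"gripper":0}]'
python3 -m inch '[{"ax":0,"ay":0,"az":0,"dx":0,"dy":2,"dz":0,"gripper":0},{"ax":0,"ay":0,"az":0,"dx":0,"dy":0,"dz":0,"gripper":0}]'
```

```text
time: 17.75
position: [0.5506, 0.072, 0.1167]
tool_rot: [0.671, 0.742, -0.0, -0.0]
ft_force: [-0.7, -0.7, 0.8]
grip_width: 0.0005
time: 17.95
position: [0.5509, 0.0721, 0.1166]
tool_rot: [0.671, 0.742, -0.002, -0.002]
ft_force: [-4.9, -1.4, 2.7]
grip_width: 0.0006
time: 18.15
position: [0.5526, 0.0724, 0.1165]
tool_rot: [0.671, 0.742, -0.002, -0.002]
ft_force: [-6.1, -0.0, 3.9]
grip_width: 0.0005
```

```bash
python3 -m inch '[{"ax":0,"ay":0,"az":0,"dx":0,"dy":2,"dz":0,"gripper":0},{"ax":0,"ay":0,"az":0,"dx":0,"dy":0,"dz":0,"gripper":0}]'
python3 -m inch '[{"ax":0,"ay":0,"az":0,"dx":0,"dy":2,"dz":0,"gripper":0},{"ax":0,"ay":0,"az":0,"dx":0,"dy":0,"dz":0,"gripper":0}]'
python3 -m inch '[{"ax":0,"ay":0,"az":0,"dx":0,"dy":2,"dz":0,"gripper":0},{"ax":0,"ay":0,"az":0,"dx":0,"dy":0,"dz":0,"gripper":0}]'
```

```text
time: 18.35
position: [0.5545, 0.0726, 0.1165]
tool_rot: [0.671, 0.742, -0.002, -0.002]
ft_force: [-5.4, -0.5, 3.6]
grip_width: 0.001
time: 18.55
position: [0.5555, 0.0728, 0.1164]
tool_rot: [0.671, 0.742, -0.003, -0.003]
ft_force: [-7.1, -0.5, 5.1]
grip_width: 0.0004
time: 18.75
position: [0.5559, 0.0729, 0.1164]
tool_rot: [0.671, 0.742, -0.004, -0.004]
ft_force: [-10.1, -2.2, 7.9]
grip_width: 0.0003
```

At the stop again: 10 N with hardly any movement, at the same TCP x as before. I'll back off and check.

```bash
python3 -m inch '[{"ax":0,"ay":0,"az":0,"dx":0,"dy":-12,"dz":0,"gripper":0},{"ax":0,"ay":0,"az":0,"dx":0,"dy":-35,"dz":0,"gripper":0},{"ax":0,"ay":0,"az":0,"dx":0,"dy":-45,"dz":0,"gripper":0},{"ax":0,"ay":0,"az":0,"dx":0,"dy":-9,"dz":-40,"gripper":0},{"ax":0,"ay":0,"az":0,"dx":0,"dy":0,"dz":-44,"gripper":0},{"ax":0,"ay":0,"az":0,"dx":0,"dy":0,"dz":-40,"gripper":0},{"ax":0,"ay":0,"az":0,"dx":0,"dy":0,"dz":0,"gripper":0},{"ax":0,"ay":0,"az":0,"dx":0,"dy":0,"dz":0,"gripper":0}]'
python3 m2.py c; python3 m.py c
```

```text
time: 19.55
position: [0.4617, 0.0628, 0.2419]
tool_rot: [0.671, 0.742, 0.001, 0.002]
ft_force: [0.1, -0.2, -0.2]
grip_width: 0.0003
[0.46171729 0.06276354 0.2418722 ]
side tab 11 [0.56392309 0.07190613 0.12936922] strap 66 [0.56453521 0.03361551 0.09964083]
yaw 0.116840795
yel 55 [ 0.57855041 -0.08849265  0.13008965] dir [-0.10480627  0.9924812  -0.06322047]
wrist tab 431 [0.56531603 0.07529136 0.12727569] strap 1001 [0.5643318  0.05784443 0.10032675]
yaw 0.1382757
tab yaw 0.0943106
top tab 0 [nan nan nan] strap 75 [0.5714 0.0128 0.1   ] z med 0.09960361331310108
  strap yaw 0.114918314
  yel 71 [ 0.5782 -0.0804  0.1509] dir [-0.134  0.059  0.989] y min -0.10288245656142374 z med 0.13109441488327023
  dish 228 [0.5749 0.0406 0.0872]
side tab 11 [0.5633 0.0736 0.1307] strap 68 [0.5644 0.0325 0.0997] z med 0.10016276958568315
  strap yaw 0.108616546
  yel 55 [ 0.5787 -0.0882  0.1298] dir [-0.125  0.991 -0.043] y min -0.11402320786182751 z med 0.13001340355360824
  dish 168 [0.5683 0.0406 0.0863]m.py:7: RuntimeWarning: Mean of empty slice.
  print(n,'tab',len(tb),tb.mean(0).round(4),'strap',len(s),s.mean(0).round(4),'z med',np.median(s[:,2]))
  ret = um.true_divide(
```

View pics/sidefullc.png

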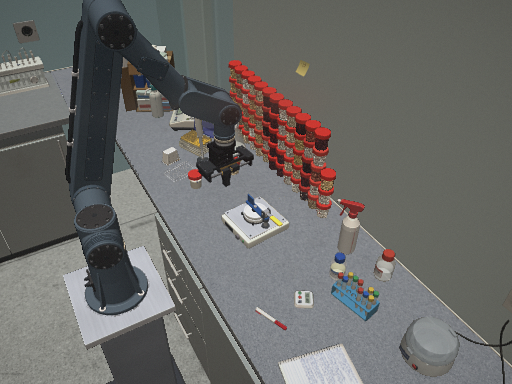

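View pics/wristc.png

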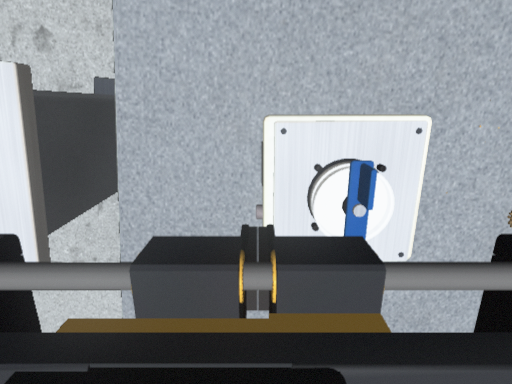

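View pics/sidec.png

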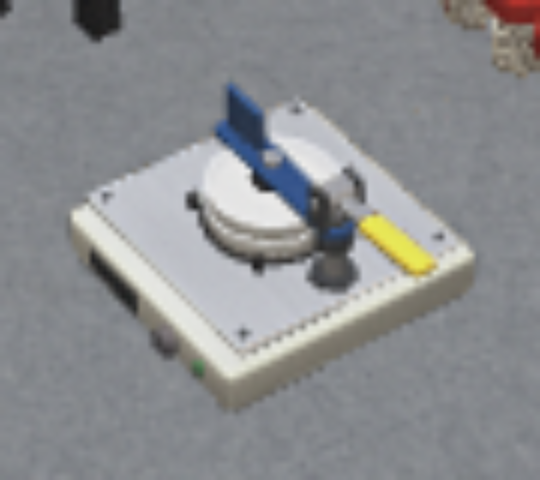

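The strap is back against its stop: tab at (0.565,0.075), the same as before, with yaw about 0.10. The lever is level to within about 0.05 rad, as at its 1.5 stop. The strap top reads about 100 mm, so it is lowered, and the dishes are between their pegs. In the full side view the loose things near the shaker are where they were and the robot is well clear, so I'll hand in.

```bash
python3 -c "
from rig import robot
o=robot.get_obs();print(o['time'],o['joint_velocities'].round(3))
print(robot.hand_in())"
```

```text
19.75 [-0.001  0.002 -0.004 -0.001  0.004  0.   ]
the job is handed in; nothing more can be done
None
```

I swung the blue strap to its stop over the dishes, then pushed the yellow cam lever all the way down, and handed the job in at 19.75 s. One thing went wrong on the way: the final 26 N press on the lever dragged the strap about 0.04 rad back open. I pushed the tab back to its stop with about 10 N while the strap was already clamped.

**Last checks before handing in:**
- **Strap:** the tab is back at (0.565, 0.075), the same place as when it first reached the stop. Direction fits ranged from 0.09 to 0.14 rad against the shaker's 0.10; the closest, on the tab itself, gave 0.09.
- **Lever:** its tip stands about 0.05 rad above level by the side-view fit, which matches its stop. The strap has come down about 4 mm, to about 100 mm above the bench.
- **Dishes:** they are still between their pegs by eye.
- **Other things on the bench:** those in view look unmoved, but I did not measure them.
- **Robot:** it stood still about 24 cm above the bench and touched nothing.

**Checks that failed:** two fits in the last top-view check were unusable. It found no tab, and its lever direction was spoiled by stray pixels, probably because the gripper was partly in view. I relied on the side and wrist views instead.

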